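# Replace the failed power module and equip three control boxes

## Robot

A 6-joint arm with a two-finger parallel gripper is mounted at the origin on the work surface. World frame = base frame: x ahead of the robot, y to its left, z up, the work surface at z = 0. Lengths are in mm, angles in degrees, forces in N, time in s.
With the tool pointing down it reaches from about 350 to 850 mm from the base axis. Payload 8.1 kg.
Tool frame: the origin (TCP) lies midway between the tips of the shut fingers; the grasp point (between the pads) lies grip_depth behind it (grip_depth is the distance from the TCP to the grasp point, in mm); z points along the fingers, y is the line along which they close (so a half turn about z gives the same grasp; the last joint's range is limited). The gripper opens to 85 mm and grips with 20 to 120 N. Pads are 22 mm wide; open, the fingers measure 114 mm over their backs; the gripper's body (76 mm by 85 mm) begins 54 mm behind the grasp point. The pads swing forward as they close: fully open they stand 13 mm farther back than shut.
Start: joints at [60.825, 7.471, 85.268, -0, 87.261, -4.893], TCP at [246.716, 546.934, 231.292] pointing down, gripper open.
Joint ranges: [-169.43, 169.43], [-51.17, 129.36], [1.28, 143.12], [-76.62, 256.62], [0, 156.53], [-152.29, 152.29]. Speed limits (degrees/s): [136.94, 136.94, 159.86, 180, 180, 180].

## Interface

Orientations are given as [roll, pitch, yaw] about the fixed x, y, z axes, in that order (R = Rz(yaw) Ry(pitch) Rx(roll)).
In Python, from bench import sense, snapshot, hand_in, grip_depth gives the robot as it stands. The module is installed in compiled form; this text tells all that it offers.
- The arm moves only by the tool apply_moves, never from a script. Its argument "series" is text: rows parted by semicolons, each of 5 numbers parted by spaces: the shift along the tool's x, y, z each as a share of 0.3 m, from -1 to 1, then the turn about the tool's z as a share of 2 rad, from -1 to 1, then the gripper's target within -1 to 1 (shut at 1, half-way at 0, fully open at -1). In form: tx ty tz twist gripper; .... A call has 1 to 5 rows; each row shifts and turns the commanded pose from where the row before left it, along the tool's axes as they then stand; what a row does not reach is not made up. A row lasts 1/12 s, in which the tool goes at most 41.7 mm and 7.16 degrees, less where a joint would pass 70% of its speed; a pose out of reach is approached as far as the arm can. A call with a number of a shift or a turn outside -1 to 1 is refused whole. A call with a gripper value outside its range is refused whole. The fingers move at their own pace and stop on an object; "squeeze" is the grip in N (left out, the last holds). Time passes only in rows, so rows that do not move let the fingers close. It gives the time, the measured TCP pose, the force, the opening and the grip force at its end, in the units of the state.
- sense(): the state, without advancing time (a new reading comes with each control period).
- snapshot(name): name is "scene" or "side" or "wrist"; returns a dict with "frame" (384x512x3 uint8, blue, green, red), "depth" (384x512 float32, mm along the optical axis (not along the pixel's ray), 0 where there is no reading), "intrinsics" (3x3 intrinsics, pixels), "extrinsics" (4x4, takes a point from camera to world coordinates); the wrist camera has in their place "tool_from_camera" (4x4, takes a point from camera to tool coordinates, whose origin is the TCP and whose axes are the flange's). Camera axes: x right, y down, z forward; pixel columns grow to the right and rows downward; lengths in mm; the calibration is good to about 2 mm. A picture is of the moment at which its call begins: read the wrist's pose just before it.
- hand_in(): hands the job in; it is judged then, once.
The state is a dict: "time": time; "joint_pos": joint angles; "qd": joint speeds; "joint_efforts": joint torques, N m; "tool_pos": TCP position; "tcp_rot": TCP orientation; "ft_force": force on the tool from outside, world axes, zero at the start; "wrist_torque": the same for the moment, N m; "finger_gap": finger opening in mm; "grip_force": force on a finger pad.
Only numpy, scipy, OpenCV 4.12 (cv2) and the standard library are available. Lean on these libraries where they do the work, as an engineer would, in place of code of your own. Each camera call takes 0.05 s, during which the arm holds its last target. There are 200 camera calls.

## Task

First lift the failed power module, the one with the white tape cross, out of its control box and put it flat in the red reject tray. Then fit each of the three modules with a coloured label into the control box whose terminal blocks have the same colour: flat on the board, squarely in the middle of the white outline. Leave the all-black spare module without a label lying where it is.

Things in the scene. Friction and masses are not known exactly. Their poses are not given: they have to be found in the camera images.
- enclosure_blue: Fixed open light-grey box, 130 (x) x 170 (y) x 50 mm high, walls 3. Green board inside, flat top 20 mm above the origin. Two blue terminal blocks (14 in x, 90 in y, tops at 32 mm) at x = +-52 mm. Mid-board, a white outline 72 (x) x 54 (y) mm: the place for a module, long side along x, empty at first. Origin: on the bench under the outline's middle; z up.
- enclosure_yellow: Fixed open light-grey box, 130 (x) x 170 (y) x 50 mm high, walls 3. Green board inside, flat top 20 mm above the origin. Two yellow terminal blocks (14 in x, 90 in y, tops at 32 mm) at x = +-52 mm. Mid-board, a white outline 72 (x) x 54 (y) mm: the place for a module, long side along x, empty at first. Origin: on the bench under the outline's middle; z up.
- enclosure_orange: Fixed open light-grey box, 130 (x) x 170 (y) x 50 mm high, walls 3. Green board inside, flat top 20 mm above the origin. Two orange terminal blocks (14 in x, 90 in y, tops at 32 mm) at x = +-52 mm. Mid-board, a white outline 72 (x) x 54 (y) mm: the place for a module, long side along x, taken at first by the failed one. Origin: on the bench under the outline's middle; z up.
- reject_tray: Fixed low red plastic tray for failed parts: 140 (x) x 130 (y) mm outside, walls 4 mm thick and 25 mm high, inner floor 4 mm above the origin, empty. Origin: centre of its underside. Stands far left or far right of the enclosures; a like grey bin with screws stands on the other side.
- module_blue: Black potted power module, a block 60 mm long (its x), 40 mm wide (its y), 30 mm tall, about 0.1 kg, with a blue label covering most of its top. Origin: centre of its underside; z up. Starts lying flat on the bench, between the robot and the enclosures.
- module_yellow: Black potted power module, a block 60 mm long (its x), 40 mm wide (its y), 30 mm tall, about 0.1 kg, with a yellow label covering most of its top. Origin: centre of its underside; z up. Starts lying flat on the bench, between the robot and the enclosures.
- module_orange: Black potted power module, a block 60 mm long (its x), 40 mm wide (its y), 30 mm tall, about 0.1 kg, with an orange label covering most of its top. Origin: centre of its underside; z up. Starts lying flat on the bench, between the robot and the enclosures.
- module_plain: Black potted power module, a block 60 mm long (its x), 40 mm wide (its y), 30 mm tall, about 0.1 kg, top all black, without any label. Origin: centre of its underside; z up. Starts lying flat on the bench, between the robot and the enclosures. A spare, not needed now.
- module_failed: Black potted power module, a block 60 mm long (its x), 40 mm wide (its y), 30 mm tall, about 0.1 kg, with a cross of white tape on its top. Origin: centre of its underside; z up. Starts on the board of the orange enclosure, its long side roughly along that enclosure's x.
Mind the look-alikes: they are no part of the job. What is shaped like the module_yellow but green is not meant.

How it is judged (in metres and radians):
On the way, in this order (a step that is already met when the one before it is completed fails the run):
1. the failed module lies flat and released in the red tray (x of module_failed in the frame of reject_tray between -0.055 and 0.055 m and y of module_failed in the frame of reject_tray between -0.05 and 0.05 m and z of module_failed in the frame of reject_tray below 0.012 m and angle between module_failed's own z axis and vertical below 0.15 rad and linear speed of module_failed below 0.02 m/s and contact force between module_failed and the fingers below 0.1 N), for 0.2 s.
2. after that, a first labelled module sits in the box of its colour (((horizontal distance between module_blue and enclosure_blue below 0.01 m and z of module_blue in the frame of enclosure_blue between 0.016 and 0.025 m and angle between the x axis of module_blue and the x axis of enclosure_blue, either way round below 0.2 rad and angle between module_blue's own z axis and vertical below 0.1 rad and linear speed of module_blue below 0.02 m/s and contact force between module_blue and the fingers below 0.1 N) or (horizontal distance between module_yellow and enclosure_yellow below 0.01 m and z of module_yellow in the frame of enclosure_yellow between 0.016 and 0.025 m and angle between the x axis of module_yellow and the x axis of enclosure_yellow, either way round below 0.2 rad and angle between module_yellow's own z axis and vertical below 0.1 rad and linear speed of module_yellow below 0.02 m/s and contact force between module_yellow and the fingers below 0.1 N) or (horizontal distance between module_orange and enclosure_orange below 0.01 m and z of module_orange in the frame of enclosure_orange between 0.016 and 0.025 m and angle between the x axis of module_orange and the x axis of enclosure_orange, either way round below 0.2 rad and angle between module_orange's own z axis and vertical below 0.1 rad and linear speed of module_orange below 0.02 m/s and contact force between module_orange and the fingers below 0.1 N))), for 0.2 s.
At the end, for the whole second after the job is handed in: Failed module flat in the red tray; each labelled module flat on the board of its colour, within 10 mm of the outline's middle, long side within 0.2 rad of the enclosure's x axis (either way round); all released and at rest; plain spare within 25 mm of its start (all of step 1 and horizontal distance between module_blue and enclosure_blue below 0.01 m and z of module_blue in the frame of enclosure_blue between 0.016 and 0.025 m and angle between the x axis of module_blue and the x axis of enclosure_blue, either way round below 0.2 rad and angle between each of module_blue, module_yellow, module_orange's own z axis and vertical below 0.1 rad and linear speed of each of module_blue, module_yellow, module_orange below 0.02 m/s and contact force between each of module_blue, module_yellow, module_orange and the fingers below 0.1 N and horizontal distance between module_yellow and enclosure_yellow below 0.01 m and z of module_yellow in the frame of enclosure_yellow between 0.016 and 0.025 m and angle between the x axis of module_yellow and the x axis of enclosure_yellow, either way round below 0.2 rad and horizontal distance between module_orange and enclosure_orange below 0.01 m and z of module_orange in the frame of enclosure_orange between 0.016 and 0.025 m and angle between the x axis of module_orange and the x axis of enclosure_orange, either way round below 0.2 rad and distance of module_plain from where it was at the start of the episode below 0.025 m); the robot touches nothing.
It fails at once if the unlabelled spare module is moved by more than 25 mm (not (distance of module_plain from where it was at the start of the episode below 0.025 m)).
It also fails if it takes over 112 s, if anything falls off the work surface, if the arm or the gripper's body presses on something with over 40 N, if the wrist force passes 120 N, or if a joint passes its speed limit or range.

## Working session

There is one attempt and no reset: what is moved stays moved. The work goes in short steps, Python scripts to look and compute and a tool call to move; the robot and the scene stay as the last step left them, time stands still between calls to the robot, and variables do not carry over. Pictures are saved under pics/ and viewed, at most 14 in all, crops included, and the job is handed in when it is done.

Besides the shell and the picture viewer there is one more tool, called after "Emit:" as name(argument=value, ...) on one line, values as JSON. apply_moves: Moves the arm, as the interface text tells. Its arguments: {"type":"object","properties":{"series":{"type":"string"},"squeeze":{"type":"number"}},"required":["series"]}

```bash
mkdir -p pics; python3 - <<'E'
from bench import *
import cv2,numpy as np
s=sense();print(s, grip_depth)
for n in("scene","side"):
    d=snapshot(n);cv2.imwrite(f"pics/{n}0.png",d["frame"]);np.savez(f"{n}0.npz",**d);print(d["intrinsics"],d["extrinsics"])
d=snapshot("wrist");print(d["intrinsics"],d["tool_from_camera"])
E
```

```text
{'time': 0.0, 'joint_pos': array([ 6.08234462e+01,  7.51706647e+00,  8.53315934e+01, -8.33424364e-05,
        8.72608200e+01, -4.89451602e+00]), 'qd': array([-0.04753729, -0.04058187, -0.00877051, -0.03128293,  0.01928842,
       -0.05982828]), 'joint_efforts': array([ 1.77841426e-03, -5.69414377e+01, -5.00543153e+01, -3.38093532e-04,
        1.53535686e-02,  9.25244308e-05]), 'tool_pos': array([246.45448527, 546.42646045, 230.2018365 ]), 'tcp_rot': array([-1.79890912e+02, -9.25805895e-03,  1.55717957e+02]), 'ft_force': array([0.08090573, 0.21101606, 0.04149961]), 'wrist_torque': array([-0.01756383, -0.01858676,  0.01913577]), 'grip_force': 0.0, 'finger_gap': 85.53207924374374} 18.700000000000003
[[389.24785538   0.         254.41929778]
 [  0.         389.24785538 193.46472326]
 [  0.           0.           1.        ]] [[ 8.46165543e-01  3.90418090e-01 -3.62736253e-01  8.52823543e+02]
 [ 5.32801092e-01 -6.05377399e-01  5.91304660e-01 -6.02272232e+02]
 [ 1.12637068e-02 -6.93607900e-01 -7.20264680e-01  7.72340050e+02]
 [ 0.00000000e+00  0.00000000e+00  0.00000000e+00  1.00000000e+00]]
[[474.64245601   0.         258.2971679 ]
 [  0.         474.64245601 189.54031458]
 [  0.           0.           1.        ]] [[-9.52457245e-01 -2.06251148e-01  2.24244645e-01  1.70181822e+02]
 [-3.04656625e-01  6.52203622e-01 -6.94128789e-01  9.83986906e+02]
 [-3.08831000e-03 -7.29445611e-01 -6.84031844e-01  1.03495687e+03]
 [ 0.00000000e+00  0.00000000e+00  0.00000000e+00  1.00000000e+00]]
[[270.73547569   0.         254.50234507]
 [  0.         270.73547569 196.4671308 ]
 [  0.           0.           1.        ]] [[-4.74374463e-04 -9.56381697e-01 -2.92119538e-01  7.48456444e+01]
 [ 9.99999794e-01 -3.27171523e-04 -5.52765177e-04 -8.82828352e-01]
 [ 4.33081304e-04 -2.92119740e-01  9.56381655e-01 -1.42147147e+02]
 [ 0.00000000e+00  0.00000000e+00  0.00000000e+00  1.00000000e+00]]
```

View pics/scene0.png

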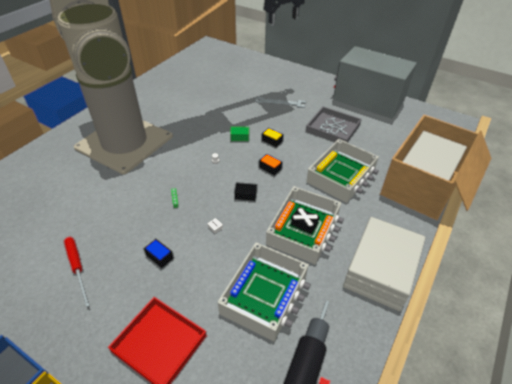

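View pics/side0.png

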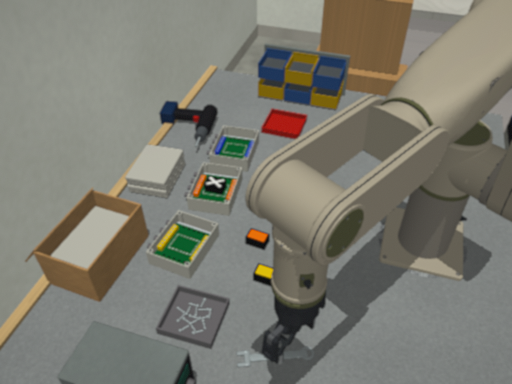

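The scene picture shows these items:

| Item | Pixels |
|---|---|
| Blue module | (158,252) |
| Plain black module | (246,191) |
| Orange module | (270,163) |
| Yellow module | (272,136) |
| Green look-alike | (239,132) |
| Yellow box | (343,168) |
| Orange box, holding the module with the white cross | (305,222) |
| Blue box | (265,288) |
| Red tray | (158,340) |

I'll measure these through depth and colour masks.

```bash
cat > h.py <<'E'
import cv2,numpy as np
HUE={'blue':(105,130),'yellow':(22,34),'orange':(6,17),'green':(50,75)}
def mask(f,c):
    h=cv2.cvtColor(f,cv2.COLOR_BGR2HSV);H,S,V=cv2.split(h)
    if c=='red': return ((H<5)|(H>174))&(S>150)&(V>60)
    if c=='white': return (S<50)&(V>190)
    a,b=HUE[c];return (H>=a)&(H<=b)&(S>130)&(V>60)
def world(d,T=None):
    K=d['intrinsics'];T=d['extrinsics'] if T is None else T
    v,u=np.mgrid[:384,:512];z=d['depth']
    p=np.stack([(u-K[0,2])*z/K[0,0],(v-K[1,2])*z/K[1,1],z],-1)
    return p@T[:3,:3].T+T[:3,3]
def blobs(d,c,zlo,zhi,T=None,minpx=15):
    P=world(d,T);m=mask(d['frame'],c)&(d['depth']>0)&(P[...,2]>zlo)&(P[...,2]<zhi)
    n,l,st,ce=cv2.connectedComponentsWithStats(m.astype(np.uint8))
    out=[]
    for i in range(1,n):
        if st[i,4]<minpx: continue
        q=P[l==i];r=cv2.minAreaRect(q[:,:2].astype(np.float32))
        b=cv2.boxPoints(r);e=[b[1]-b[0],b[2]-b[1]];e=max(e,key=np.linalg.norm)
        ang=np.degrees(np.arctan2(e[1],e[0]))%180
        out.append((c,ce[i].round().astype(int).tolist(),int(st[i,4]),np.round(r[0],1).tolist(),np.round(sorted(r[1])[::-1],1).tolist(),round(float(ang),1),round(float(np.median(q[:,2])),1)))
    return out
E
python3 - <<'E'
from h import *
for n in("scene","side"):
    d=dict(np.load(n+"0.npz"));print(n)
    for c in('blue','yellow','orange','green'):
        for b in blobs(d,c,24,40): print(b)
    for b in blobs(d,'red',19,32)+blobs(d,'red',0,10)+blobs(d,'white',44,60)+blobs(d,'white',14,26): print(b)
E
```

```text
scene
('blue', [157, 250], 291, [386.9, -267.9], [56.9, 35.1], 173.3, 31.0)
('blue', [242, 279], 234, [592.6, -223.9], [90.1, 18.1], 94.9, 32.5)
('blue', [285, 298], 180, [696.8, -214.7], [90.6, 12.6], 95.3, 32.9)
('yellow', [272, 134], 134, [389.8, 253.3], [56.5, 37.7], 177.9, 31.6)
('yellow', [326, 161], 151, [582.1, 233.7], [95.8, 18.7], 85.1, 32.8)
('yellow', [358, 175], 64, [684.4, 220.8], [88.0, 8.9], 84.9, 33.9)
('orange', [270, 161], 166, [448.4, 139.7], [56.4, 37.6], 177.9, 31.5)
('orange', [284, 215], 191, [580.6, -14.1], [92.6, 17.9], 95.8, 32.5)
('orange', [323, 230], 152, [685.6, -5.2], [90.8, 13.6], 95.8, 33.1)
('green', [239, 131], 156, [292.9, 212.4], [56.7, 41.3], 34.9, 31.0)
('red', [72, 253], 311, [220.8, -377.0], [96.2, 21.8], 153.5, 24.1)
('red', [157, 343], 640, [527.4, -425.7], [140.0, 129.0], 179.6, 24.5)
('red', [158, 343], 3788, [522.6, -423.0], [127.7, 120.0], 179.4, 4.6)
('white', [306, 216], 111, [634.5, -8.8], [47.3, 35.4], 0.2, 51.9)
('white', [250, 315], 128, [651.5, -296.2], [129.4, 14.9], 4.5, 51.3)
('white', [215, 155], 16, [294.3, 80.1], [14.8, 13.
[... 687 characters left out ...]
78.1, 33.1)
('yellow', [167, 237], 168, [685.9, 223.0], [94.5, 21.4], 84.4, 31.2)
('yellow', [198, 247], 46, [585.1, 232.7], [91.1, 7.7], 84.5, 32.1)
('yellow', [264, 271], 184, [390.1, 257.7], [45.8, 36.5], 177.1, 30.6)
('orange', [199, 185], 125, [684.3, -0.1], [96.4, 20.0], 95.4, 31.8)
('orange', [231, 189], 63, [581.9, -14.1], [93.0, 9.9], 96.1, 31.7)
('orange', [257, 236], 191, [445.2, 144.8], [57.5, 39.2], 172.2, 30.1)
('red', [287, 128], 103, [491.5, -393.1], [181.1, 100.6], 46.6, 23.1)
('red', [285, 122], 509, [527.4, -439.8], [130.3, 107.8], 0.7, 4.4)
('red', [283, 135], 27, [510.5, -360.0], [67.2, 7.4], 177.2, 7.1)
('white', [215, 181], 39, [632.8, -9.3], [40.6, 27.7], 178.6, 49.8)
```

Emit:
apply_moves(series="0 0 0 -0.053 -1; 0 0 0 -0.053 -1; 0 0 0 -0.053 -1; 0 0 0 -0.053 -1; 0 0 0 0 -1")

```text
time: 0.57
tool_pos: [246.6, 546.7, 230.9]
tcp_rot: [-180.0, -0.0, -179.7]
ft_force: [0.0, -0.1, 0.3]
finger_gap: 85.2
grip_force: 0.0
```

Emit:
apply_moves(series="-0.065 -0.093 0 0 -1; -0.065 -0.093 0 0 -1; -0.065 -0.093 0 0 -1; -0.065 -0.093 0 0 -1; -0.065 -0.093 0 0 -1")

```text
time: 0.98
tool_pos: [344.7, 406.1, 231.1]
tcp_rot: [-180.0, -0.0, 179.8]
ft_force: [1.5, -0.1, 0.5]
finger_gap: 85.6
grip_force: 0.0
```

Emit:
apply_moves(series="-0.065 -0.093 0 0 -1; -0.065 -0.093 0 0 -1; -0.065 -0.093 0 0 -1; -0.065 -0.093 0 0 -1; -0.065 -0.093 0 0 -1")

```text
time: 1.4
tool_pos: [442.3, 266.5, 231.3]
tcp_rot: [180.0, 0.0, 179.8]
ft_force: [0.7, 0.0, -0.1]
finger_gap: 85.1
grip_force: 0.0
```

Emit:
apply_moves(series="-0.065 -0.093 0 0 -1; -0.065 -0.093 0 0 -1; -0.065 -0.093 0 0 -1; -0.065 -0.093 0 0 -1; -0.065 -0.093 0 0 -1")

```text
time: 1.82
tool_pos: [539.9, 126.9, 231.2]
tcp_rot: [180.0, -0.0, 179.8]
ft_force: [0.1, 0.4, -0.1]
finger_gap: 85.6
grip_force: 0.0
```

Emit:
apply_moves(series="-0.062 -0.09 0 0 -1; -0.062 -0.09 0 0 -1; -0.062 -0.09 0 0 -1; -0.062 -0.09 0 0 -1; -0.062 -0.09 0 0 -1")

```text
time: 2.23
tool_pos: [632.9, -8.0, 231.0]
tcp_rot: [180.0, -0.0, 179.8]
ft_force: [0.4, 0.6, 0.4]
finger_gap: 85.5
grip_force: 0.0
```

```bash
cat >> h.py <<'E'
from scipy.spatial.transform import Rotation as R
def wrist():
    from bench import sense,snapshot
    s=sense();T=np.eye(4);T[:3,:3]=R.from_euler('xyz',s['tcp_rot'],degrees=True).as_matrix();T[:3,3]=s['tool_pos']
    d=snapshot('wrist');print(s['tool_pos'].round(1),s['tcp_rot'].round(1),s['time'])
    return d,T@d['tool_from_camera']
def blk(d,T,x,y,zlo,zhi,r=60):
    "dark/any points near (x,y) between heights -> rectangle"
    P=world(d,T);m=(d['depth']>0)&(P[...,2]>zlo)&(P[...,2]<zhi)&(np.hypot(P[...,0]-x,P[...,1]-y)<r)
    q=P[m][:,:2].astype(np.float32);rr=cv2.minAreaRect(q)
    b=cv2.boxPoints(rr);e=max([b[1]-b[0],b[2]-b[1]],key=np.linalg.norm)
    return np.round(rr[0],1),np.round(rr[1],1),round(float(np.degrees(np.arctan2(e[1],e[0]))%180),1),int(m.sum())
E
python3 - <<'E'
from h import *
d,T=wrist();cv2.imwrite('pics/w1.png',d['frame'])
for b in blobs(d,'orange',25,40,T)+blobs(d,'white',43,60,T)+blobs(d,'blue',25,40,T): print(b)
print(blk(d,T,634,-9,44,60,44))
E
```

```text
[632.9  -8.  231. ] [180.   -0.  179.8] 2.2333
('orange', [390, 16], 910, [454.7, 141.4], [32.6, 32.1], 173.8, 30.0)
('orange', [226, 135], 241, [582.6, -41.9], [35.0, 13.9], 95.9, 31.6)
('orange', [244, 136], 51, [581.7, -19.7], [14.9, 10.7], 95.5, 31.6)
('orange', [258, 211], 642, [684.2, -4.1], [88.9, 17.1], 95.8, 31.4)
('orange', [407, 283], 62, [789.6, 211.9], [29.7, 2.3], 174.7, 35.2)
('white', [299, 164], 779, [628.9, 15.9], [130.3, 119.5], 5.9, 49.7)
('white', [430, 174], 1079, [633.1, 227.3], [171.7, 130.2], 84.2, 49.6)
('white', [186, 138], 236, [594.2, -78.4], [41.2, 41.2], 5.5, 50.0)
('white', [47, 179], 753, [645.0, -235.4], [139.9, 130.4], 94.8, 49.8)
('white', [254, 168], 309, [619.8, -11.7], [34.6, 32.4], 73.6, 50.3)
('blue', [84, 143], 703, [591.5, -223.4], [91.6, 14.1], 94.9, 31.6)
('blue', [104, 219], 635, [694.8, -214.4], [90.8, 14.8], 94.8, 31.5)
(array([631.9, -10.1]), array([40. , 59.2]), 179.6, 1540)
```

View pics/w1.png

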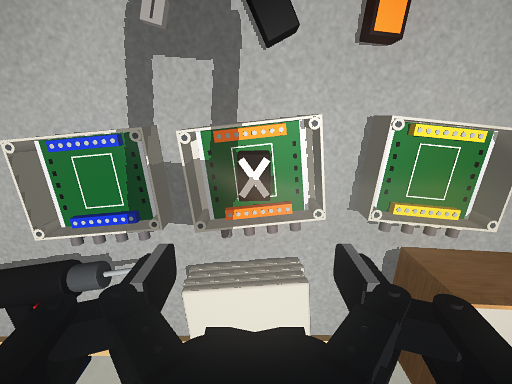

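The wrist view shows the module with the white cross at (254,175), in the box with orange blocks at (250,132) and (258,211). This is the failed module, at (632,-10) and aligned with the tool. The blue box is at (85,180) and the yellow box at (435,172). I'll descend and grasp.

Emit:
apply_moves(series="0 -0.007 0.11 0 -1; 0 0 0.11 0 -1; 0 0 0.11 0 -1; 0 0 0.11 0 -1; 0 0 0.11 0 -1", squeeze=50)

```text
time: 2.7
tool_pos: [632.0, -8.6, 64.6]
tcp_rot: [180.0, -0.0, 179.8]
ft_force: [-0.1, -0.2, -0.6]
finger_gap: 85.3
grip_force: 0.0
```

Emit:
apply_moves(series="0 0 0.047 0 -1; 0 0 0.047 0 -1; 0 0 0.045 0 -1; 0 0 0 0 0; 0 0 0 0 0.5")

```text
time: 3.12
tool_pos: [632.7, -8.6, 25.1]
tcp_rot: [-180.0, 0.0, 180.0]
ft_force: [0.0, -0.6, 0.0]
finger_gap: 63.8
grip_force: 0.0
```

Emit:
apply_moves(series="0 0 0 0 1; 0 0 0 0 1; 0 0 0 0 1; 0 0 0 0 1; 0 0 0 0 1")

```text
time: 3.53
tool_pos: [634.1, -8.7, 27.0]
tcp_rot: [-180.0, 0.2, -180.0]
ft_force: [0.2, 0.7, 6.8]
finger_gap: 39.2
grip_force: 52.3
```

Emit:
apply_moves(series="0 0 -0.06 0 1; 0 0 -0.11 0 1; 0 0 -0.11 0 1; 0 0 -0.11 0 1; 0 0 -0.11 0 1")

```text
time: 3.95
tool_pos: [632.1, -8.6, 176.5]
tcp_rot: [-180.0, 0.0, -180.0]
ft_force: [1.5, -0.9, -1.4]
finger_gap: 39.2
grip_force: 51.4
```

Emit:
apply_moves(series="0.026 -0.1 0 0 1; 0.026 -0.1 0 0 1; 0.026 -0.1 0 0 1; 0.026 -0.1 0 0 1; 0.026 -0.1 0 0 1")

```text
time: 4.37
tool_pos: [592.9, -159.8, 175.3]
tcp_rot: [-180.0, 0.0, -180.0]
ft_force: [0.3, -0.3, -0.9]
finger_gap: 39.5
grip_force: 51.5
```

Emit:
apply_moves(series="0.026 -0.1 0 0 1; 0.026 -0.1 0 0 1; 0.026 -0.1 0 0 1; 0.026 -0.1 0 0 1; 0.026 -0.1 0 0 1")

```text
time: 4.78
tool_pos: [553.9, -310.1, 175.2]
tcp_rot: [-180.0, 0.0, -180.0]
ft_force: [0.1, -0.5, -0.9]
finger_gap: 39.2
grip_force: 51.5
```

Emit:
apply_moves(series="0.026 -0.1 0 0 1; 0.026 -0.1 0 0 1; 0.026 -0.1 0 0 1; 0.026 -0.08 0 0 1; 0 0 0 0 1")

```text
time: 5.2
tool_pos: [520.9, -427.5, 174.9]
tcp_rot: [-179.9, -0.0, 179.8]
ft_force: [0.7, 0.1, -1.0]
finger_gap: 39.0
grip_force: 51.4
```

```bash
python3 - <<'E'
from h import *
d,T=wrist();cv2.imwrite('pics/w2.png',d['frame'])
for b in blobs(d,'red',19,32,T)+blobs(d,'red',0,10,T)+blobs(d,'blue',25,40,T): print(b)
E
```

```text
[ 520.9 -427.5  174.9] [-179.9   -0.   179.8] 5.2
('red', [256, 161], 1416, [523.1, -425.4], [138.3, 129.9], 179.4, 24.3)
('red', [258, 165], 8044, [524.7, -425.5], [132.0, 122.8], 179.3, 3.6)
('blue', [425, 43], 1938, [383.3, -267.2], [50.8, 32.2], 173.2, 30.1)
('blue', [84, 137], 49, [467.2, -603.6], [34.7, 0.2], 89.9, 37.7)
('blue', [111, 184], 657, [518.7, -583.9], [100.5, 3.0], 0.6, 32.8)
('blue', [93, 228], 32, [567.4, -611.0], [20.4, 0.8], 90.5, 37.3)
('blue', [430, 247], 310, [595.3, -223.2], [90.3, 7.2], 95.5, 31.5)
('blue', [445, 313], 290, [694.0, -189.3], [38.6, 18.9], 94.8, 30.9)
```

View pics/w2.png

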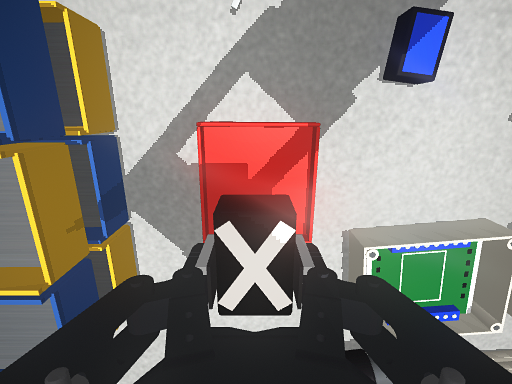

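The module with the white cross is held at (255,265), above the red tray at (256,161). I'll lower it, open only part way because the walls are close, and rise.

Emit:
apply_moves(series="-0.007 0.007 0.1 0 1; 0 0 0.1 0 1; 0 0 0.1 0 1; 0 0 0.1 0 1; 0 0 0.1 0 1")

```text
time: 5.67
tool_pos: [525.9, -419.4, 23.8]
tcp_rot: [-180.0, 0.0, -179.9]
ft_force: [0.7, -0.6, -0.3]
finger_gap: 39.1
grip_force: 51.5
```

Emit:
apply_moves(series="0 0 0.022 0 1; 0 0 0.02 0 1; 0 0 0 0 1; 0 0 0 0 -0.4; 0 0 0 0 -0.4")

```text
time: 6.08
tool_pos: [526.7, -421.3, 14.3]
tcp_rot: [-179.9, 0.1, -180.0]
ft_force: [0.9, 0.6, -0.2]
finger_gap: 59.5
grip_force: 0.0
```

Emit:
apply_moves(series="0 0 0 0 -0.4; 0 0 -0.04 0 -0.4; 0 0 -0.08 0 -0.4; 0 0 -0.12 0 -0.4; 0 0 -0.13 0 -1")

```text
time: 6.5
tool_pos: [524.3, -419.6, 123.5]
tcp_rot: [179.9, -0.1, -180.0]
ft_force: [0.5, -0.1, 0.1]
finger_gap: 70.2
grip_force: 0.0
```

Emit:
apply_moves(series="0 0 -0.12 0 -1; 0.09 0.1 -0.12 0 -1; 0.09 0.1 -0.02 0 -1; 0.09 0.1 0 0 -1; 0 0 0 0 -1")

```text
time: 6.92
tool_pos: [445.1, -331.3, 191.4]
tcp_rot: [179.7, -0.3, -179.9]
ft_force: [-0.6, 1.2, -2.4]
finger_gap: 85.4
grip_force: 0.0
```

```bash
python3 - <<'E'
from h import *
d,T=wrist();cv2.imwrite('pics/w3.png',d['frame'])
for b in blobs(d,'red',19,32,T)+blobs(d,'blue',25,40,T): print(b)
print(blk(d,T,525,-425,28,45,44))
print(blk(d,T,384,-267,26,36,50))
E
```

```text
[ 445.1 -331.3  191.4] [ 179.7   -0.3 -179.9] 6.9167
('red', [191, 1], 16, [261.7, -394.6], [7.9, 1.7], 88.9, 20.7)
('red', [182, 231], 1414, [523.6, -425.3], [140.2, 129.8], 179.4, 24.0)
('blue', [313, 127], 1312, [383.5, -267.7], [50.4, 30.4], 172.5, 30.1)
('blue', [46, 237], 811, [517.5, -584.0], [102.8, 12.7], 6.1, 32.6)
('blue', [23, 279], 37, [567.0, -621.5], [28.2, 1.7], 89.6, 38.4)
('blue', [322, 297], 68, [598.2, -242.6], [50.0, 3.6], 95.0, 31.6)
(array([ 523.8, -420.9]), array([59.7, 40. ]), 0.7, 1294)
(array([ 383.5, -267.4]), array([40.2, 60. ]), 172.6, 2047)
```

View pics/w3.png

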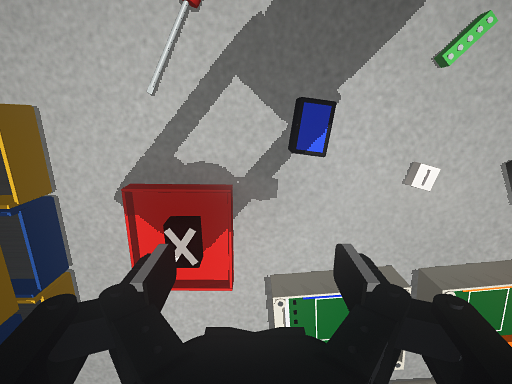

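The view shows the failed module flat in the tray at (183,243). The blue-label module is at (313,127), the only blue-topped block, measured at (383.5,-267.5) with a heading of 172.6°. I'll go and grasp it.

Emit:
apply_moves(series="0.07 0.071 0 0 -1; 0.07 0.071 0 0 -1; 0.065 0.071 0 0 -1; 0 0 0 0.0325 -1; 0 0 0 0.0325 -1")

```text
time: 7.38
tool_pos: [388.9, -273.3, 194.2]
tcp_rot: [-179.9, 0.1, 172.4]
ft_force: [0.4, 0.1, 0.5]
finger_gap: 85.5
grip_force: 0.0
```

Emit:
apply_moves(series="0 0 0.11 0 -1; 0 0 0.11 0 -1; 0 0 0.11 0 -1; 0 0 0.11 0 -1; 0 0 0.03 0 -1")

```text
time: 7.8
tool_pos: [387.1, -272.0, 47.9]
tcp_rot: [179.8, -0.3, 172.6]
ft_force: [-0.7, 1.1, -0.5]
finger_gap: 85.3
grip_force: 0.0
```

Emit:
apply_moves(series="0.014 0.013 0 0 -1; 0 0 0.07 0 -1; 0 0 0.065 0 -1; 0 0 0 0 0; 0 0 0 0 1")

```text
time: 8.22
tool_pos: [385.9, -269.6, 12.9]
tcp_rot: [-180.0, 0.0, 172.6]
ft_force: [0.3, 0.2, 0.8]
finger_gap: 63.9
grip_force: 0.0
```

Emit:
apply_moves(series="0 0 0 0 1; 0 0 0 0 1; 0 0 0 0 1; 0 0 0 0 1; 0 0 0 0 1")

```text
time: 8.63
tool_pos: [387.0, -270.5, 13.9]
tcp_rot: [-179.9, 0.2, 172.6]
ft_force: [-1.2, 1.0, 7.2]
finger_gap: 39.2
grip_force: 51.2
```

Emit:
apply_moves(series="0 0 -0.08 0 1; 0 0 -0.11 0 1; 0 0 -0.12 0 1; 0 0 -0.12 0 1; 0 0 -0.12 0 1")

```text
time: 9.05
tool_pos: [385.3, -269.1, 179.4]
tcp_rot: [-179.9, 0.1, 172.6]
ft_force: [1.1, 0.3, -0.8]
finger_gap: 39.0
grip_force: 51.1
```

Emit:
apply_moves(series="0 0 0 -0.053 1; 0 0 0 -0.053 1; -0.11 0.012 0 0 1; -0.11 0.012 0 0 1; -0.11 0.012 0 0 1")

```text
time: 9.47
tool_pos: [484.5, -250.4, 178.2]
tcp_rot: [-179.9, 0.1, -175.4]
ft_force: [0.6, -0.4, -0.1]
finger_gap: 38.8
grip_force: 51.1
```

Emit:
apply_moves(series="-0.11 0.012 0 0 1; -0.11 0.012 0 0 1; -0.11 0.012 0 0 1; -0.11 0.012 0 0 1; -0.11 0.012 0 0 1")

```text
time: 9.88
tool_pos: [647.9, -218.3, 177.7]
tcp_rot: [-180.0, 0.1, -175.3]
ft_force: [0.2, -0.7, -1.2]
finger_gap: 38.5
grip_force: 51.1
```

```bash
cat >> h.py <<'E'
def held(c):
    d,T=wrist();P=world(d,T)
    from bench import sense
    z=sense()['tool_pos'][2]
    for b in blobs(d,c,25,40,T,60)+blobs(d,c,z,z+45,T,100): print(b)
    return d,T
E
python3 - <<'E'
from h import *
d,T=held('blue');cv2.imwrite('pics/w4.png',d['frame'])
E
```

```text
[ 647.9 -218.3  177.7] [-1.800e+02  1.000e-01 -1.753e+02] 9.8833
('blue', [255, 133], 969, [591.7, -223.4], [89.9, 13.4], 94.7, 31.6)
('blue', [255, 254], 4972, [644.1, -219.2], [51.1, 30.5], 4.6, 193.8)
```

View pics/w4.png

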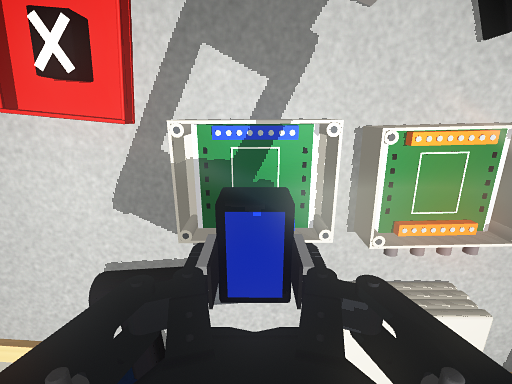

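The blue-label module is held at (255,254), centred over the blue box to within 1 mm, with its underside about 14 mm below the TCP. I'll lower it to the board.

Emit:
apply_moves(series="0 0 0.11 0 1; 0 0 0.11 0 1; 0 0 0.11 0 1; 0 0 0.1 0 1; 0 0 0.02 0 1")

```text
time: 10.35
tool_pos: [642.3, -217.1, 35.4]
tcp_rot: [179.8, -0.5, -175.3]
ft_force: [-1.3, 0.4, -3.0]
finger_gap: 38.7
grip_force: 51.1
```

Emit:
apply_moves(series="0 0 0.015 0 1; 0 0 0.013 0 1; 0 0 0 0 1; 0 0 0 0 -0.4; 0 0 0 0 -0.4")

```text
time: 10.77
tool_pos: [647.7, -219.5, 35.7]
tcp_rot: [-179.9, 0.2, -175.3]
ft_force: [-0.3, -0.1, 0.5]
finger_gap: 59.4
grip_force: 0.0
```

Emit:
apply_moves(series="0 0 0 0 -0.4; 0 0 -0.04 0 -0.4; 0 0 -0.08 0 -0.4; 0 0 -0.12 0 -0.4; 0 0 -0.13 0 -1")

```text
time: 11.18
tool_pos: [644.8, -218.2, 144.3]
tcp_rot: [179.9, -0.2, -175.3]
ft_force: [0.9, -0.1, -0.9]
finger_gap: 70.5
grip_force: 0.0
```

```bash
python3 - <<'E'
from h import *
d,T=wrist();cv2.imwrite('pics/w5.png',d['frame'])
for b in blobs(d,'blue',20,56,T): print(b)
print(blk(d,T,643.5,-219,44,60,44))
E
```

```text
[ 644.8 -218.2  144.3] [ 179.9   -0.2 -175.3] 11.1833
('blue', [254, 138], 1248, [591.4, -223.7], [89.6, 13.9], 94.7, 31.6)
('blue', [253, 198], 1740, [644.0, -220.6], [50.9, 30.2], 5.4, 50.2)
('blue', [254, 239], 1257, [695.0, -214.7], [90.0, 15.2], 94.8, 31.3)
(array([ 642.9, -220.3]), array([59. , 40.1]), 4.8, 2709)
```

The blue module sits flat at (643.5,-220.4), about 1 mm from the outline's middle. Next is the orange module.

Emit:
apply_moves(series="0 0 -0.05 0.041 -1; 0 0 -0.05 0 -1; 0.055 0.1 -0.03 0 -1; 0.055 0.1 -0.03 0 -1; 0.055 0.1 0 0 -1")

```text
time: 11.65
tool_pos: [597.3, -128.7, 195.5]
tcp_rot: [-179.9, 0.3, 179.9]
ft_force: [0.6, 1.0, 0.1]
finger_gap: 85.4
grip_force: 0.0
```

Emit:
apply_moves(series="0.055 0.1 0 0 -1; 0.055 0.1 0 0 -1; 0.055 0.1 0 0 -1; 0.055 0.1 0 0 -1; 0.055 0.1 0 0 -1")

```text
time: 12.07
tool_pos: [513.4, 22.5, 193.3]
tcp_rot: [-180.0, 0.1, -180.0]
ft_force: [0.9, 0.5, 0.3]
finger_gap: 85.4
grip_force: 0.0
```

Emit:
apply_moves(series="0.055 0.1 0 0 -1; 0.055 0.1 0 0 -1; 0.055 0.1 0 0 -1; 0.055 0.1 0 0 -1; 0 0 0 0 -1")

```text
time: 12.48
tool_pos: [445.8, 145.6, 193.2]
tcp_rot: [179.9, 0.1, -179.8]
ft_force: [-0.2, -0.0, 0.3]
finger_gap: 85.7
grip_force: 0.0
```

```bash
python3 - <<'E'
from h import *
d,T=wrist();cv2.imwrite('pics/w6.png',d['frame'])
for c in('orange','yellow','green'):
    for b in blobs(d,c,25,40,T,60): print(b)
print(blk(d,T,447,141,26,36,45),blk(d,T,390,254,26,36,45))
E
```

```text
[445.8 145.6 193.2] [ 1.799e+02  1.000e-01 -1.798e+02] 12.4833
('orange', [252, 181], 1083, [445.5, 141.9], [51.0, 30.8], 173.8, 30.1)
('yellow', [355, 128], 1325, [385.7, 255.2], [50.8, 31.7], 175.4, 30.1)
('yellow', [312, 285], 152, [584.1, 220.7], [67.7, 6.2], 84.4, 31.5)
('green', [325, 30], 2551, [289.4, 215.4], [59.4, 40.3], 32.7, 29.9)
(array([445.2, 142. ]), array([39.9, 59.9]), 173.6, 1705) (array([385.5, 254.3]), array([40., 60.]), 174.9, 2035)
```

View pics/w6.png

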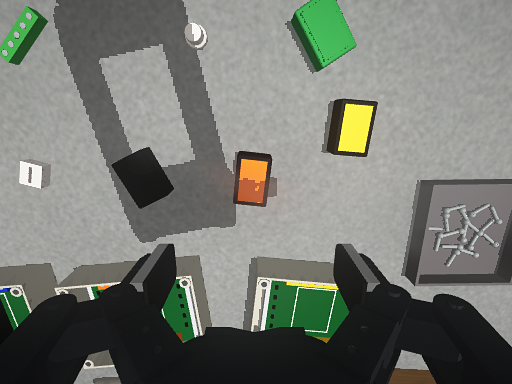

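The wrist view shows the orange-label module at (252,181), the yellow-label module at (353,128), the green look-alike at (323,33) and the plain black spare at (143,177). The orange label matches the orange box. It is at (445.2,142) with a heading of 173.6°, and the spare is about 85 mm away, so the fingers clear it.

Emit:
apply_moves(series="0.002 -0.012 0 0.057 -1; 0 0 0.11 0 -1; 0 0 0.11 0 -1; 0 0 0.11 0 -1; 0 0 0.11 0 -1")

```text
time: 12.95
tool_pos: [448.7, 136.8, 59.8]
tcp_rot: [180.0, 0.2, 173.4]
ft_force: [0.3, -0.1, 0.2]
finger_gap: 85.4
grip_force: 0.0
```

Emit:
apply_moves(series="0 0 0.08 0 -1; 0 0 0.05 0 -1; 0 0 0.03 0 -1; 0 0 0 0 -1; 0 0 0 0 0")

```text
time: 13.37
tool_pos: [448.2, 137.2, 12.6]
tcp_rot: [180.0, 0.0, 173.4]
ft_force: [0.3, -0.6, 0.7]
finger_gap: 75.4
grip_force: 0.0
```

Emit:
apply_moves(series="0 0 0 0 1; 0 0 0 0 1; 0 0 0 0 1; 0 0 0 0 1; 0 0 0 0 1")

```text
time: 13.78
tool_pos: [448.9, 137.9, 13.5]
tcp_rot: [180.0, 0.2, 173.5]
ft_force: [-0.6, -0.3, 5.5]
finger_gap: 38.4
grip_force: 51.0
```

Emit:
apply_moves(series="0 0 -0.08 0 1; 0 0 -0.11 0 1; 0 0 -0.12 0 1; 0 0 -0.12 0 1; 0 0 -0.12 0 1")

```text
time: 14.2
tool_pos: [447.1, 137.6, 179.1]
tcp_rot: [180.0, 0.0, 173.5]
ft_force: [1.0, 0.1, 0.2]
finger_gap: 38.7
grip_force: 50.6
```

Emit:
apply_moves(series="0 0 0 -0.053 1; 0 0 0 -0.053 1; -0.096 -0.0915 0 0 1; -0.096 -0.0915 0 0 1; -0.096 -0.0915 0 0 1")

```text
time: 14.62
tool_pos: [542.7, 63.6, 177.9]
tcp_rot: [-180.0, 0.1, -174.3]
ft_force: [0.5, 0.7, 0.4]
finger_gap: 38.4
grip_force: 50.7
```

Emit:
apply_moves(series="-0.096 -0.0915 0 0 1; -0.096 -0.0915 0 0 1; -0.096 -0.0915 0 0 1; 0 0 0 0 1; 0 0 0 0 1")

```text
time: 15.03
tool_pos: [636.1, -11.0, 175.6]
tcp_rot: [180.0, -0.1, -174.5]
ft_force: [-0.1, -0.1, -0.8]
finger_gap: 39.0
grip_force: 50.7
```

```bash
python3 - <<'E'
from h import *
d,T=held('orange')
E
```

```text
[636.1 -11.  175.6] [ 1.800e+02 -1.000e-01 -1.745e+02] 15.0333
('orange', [235, 133], 437, [580.6, -24.1], [70.5, 14.0], 96.1, 31.5)
('orange', [470, 300], 485, [755.8, 271.4], [116.5, 7.1], 89.7, 32.8)
('orange', [255, 253], 5008, [632.2, -12.0], [51.3, 30.5], 5.4, 192.2)
```

Emit:
apply_moves(series="0 0.009 0.11 0 1; 0 0 0.11 0 1; 0 0 0.11 0 1; 0 0 0.09 0 1; 0 0 0.02 0 1")

```text
time: 15.5
tool_pos: [630.6, -5.0, 39.9]
tcp_rot: [179.9, -0.4, -174.3]
ft_force: [-0.1, 0.2, -2.2]
finger_gap: 38.9
grip_force: 50.7
```

Emit:
apply_moves(series="0 0 0.015 0 1; 0 0 0.013 0 1; 0 0 0 0 1; 0 0 0 0 -0.4; 0 0 0 0 -0.4")

```text
time: 15.92
tool_pos: [636.8, -6.7, 38.8]
tcp_rot: [-180.0, 0.2, -174.4]
ft_force: [-0.4, -0.4, 0.6]
finger_gap: 59.7
grip_force: 0.0
```

Emit:
apply_moves(series="0 0 0 0 -0.4; 0 0 -0.04 0 -0.4; 0 0 -0.08 0 -0.4; 0 0 -0.12 0 -0.4; 0 0 -0.13 0 -1")

```text
time: 16.33
tool_pos: [633.8, -6.6, 147.9]
tcp_rot: [180.0, -0.2, -174.4]
ft_force: [0.5, 0.3, 0.1]
finger_gap: 70.1
grip_force: 0.0
```

```bash
python3 - <<'E'
from h import *
d,T=wrist()
for b in blobs(d,'orange',20,56,T,60): print(b)
print(blk(d,T,632.5,-9.3,44,60,44))
E
```

```text
[633.8  -6.6 147.9] [ 180.    -0.2 -174.4] 16.3333
('orange', [232, 137], 491, [582.0, -36.8], [45.9, 13.8], 96.0, 31.6)
('orange', [254, 198], 1889, [632.8, -7.6], [51.5, 39.9], 4.3, 50.0)
('orange', [253, 236], 1207, [684.5, -4.2], [90.5, 18.4], 96.1, 31.2)
('orange', [488, 321], 897, [756.1, 276.9], [70.5, 2.7], 86.6, 36.9)
('orange', [408, 377], 208, [860.4, 207.6], [33.7, 2.7], 177.5, 28.6)
(array([632.5,  -7.9]), array([60.1, 40. ]), 5.6, 2616)
```

The orange module is in place at (632.5,-7.9), about 1.5 mm off. Now the yellow one.

Emit:
apply_moves(series="0 0 -0.075 0.046 -1; 0 0 -0.075 0.046 -1; 0.1 0.088 0 0 -1; 0.1 0.088 0 0 -1; 0.1 0.088 0 0 -1")

```text
time: 16.8
tool_pos: [552.2, 80.3, 194.2]
tcp_rot: [180.0, 0.1, 175.0]
ft_force: [1.3, 0.8, -0.5]
finger_gap: 85.4
grip_force: 0.0
```

Emit:
apply_moves(series="0.1 0.088 0 0 -1; 0.1 0.088 0 0 -1; 0.1 0.088 0 0 -1; 0.1 0.088 0 0 -1; 0.1 0.088 0 0 -1")

```text
time: 17.22
tool_pos: [413.1, 225.4, 193.8]
tcp_rot: [179.9, 0.1, 175.1]
ft_force: [0.5, 0.5, 0.3]
finger_gap: 85.2
grip_force: 0.0
```

Emit:
apply_moves(series="0.1 0.088 0 0 -1; 0 0 0 0 -1; 0 0 0 0 -1")

```text
time: 17.47
tool_pos: [385.6, 254.9, 193.8]
tcp_rot: [179.9, 0.1, 175.3]
ft_force: [0.3, -1.3, 0.7]
finger_gap: 85.3
grip_force: 0.0
```

```bash
python3 - <<'E'
from h import *
d,T=wrist();cv2.imwrite('pics/w7.png',d['frame'])
print(blk(d,T,385.5,254,26,36,45))
E
```

```text
[385.6 254.9 193.8] [1.799e+02 1.000e-01 1.753e+02] 17.4667
(array([385.6, 254.9]), array([40. , 60.2]), 175.6, 1713)
```

View pics/w7.png

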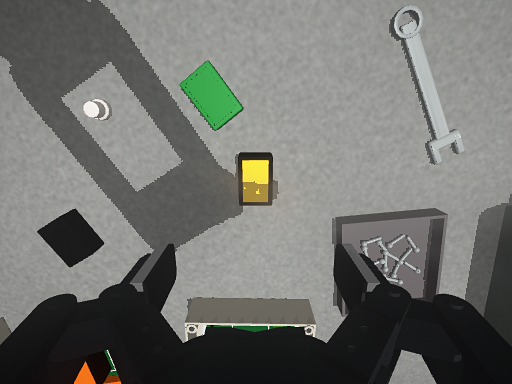

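The candidates are the yellow-label black module at (256,178) and the green block at (211,95). The yellow label on a black body is the right one, and it sits directly under the tool. I'll grasp it.

Emit:
apply_moves(series="0 0 0.1 0 -1; 0 0 0.11 0 -1; 0 0 0.11 0 -1; 0 0 0.11 0 -1; 0 0 0.08 0 -1")

```text
time: 17.93
tool_pos: [386.7, 251.5, 37.1]
tcp_rot: [-179.9, -0.1, 175.0]
ft_force: [-0.1, 0.2, -0.0]
finger_gap: 85.4
grip_force: 0.0
```

Emit:
apply_moves(series="0 0 0.05 0 -1; 0 0 0.03 0 -1; 0 0 0 0 -1; 0 0 0 0 0; 0 0 0 0 1")

```text
time: 18.35
tool_pos: [388.2, 253.4, 17.0]
tcp_rot: [179.9, 0.1, 175.0]
ft_force: [-0.3, 0.5, -0.9]
finger_gap: 64.2
grip_force: 0.0
```

Emit:
apply_moves(series="0 0 0 0 1; 0 0 0 0 1; 0 0 0 0 1; 0 0 0 0 1; 0 0 0 0 1")

```text
time: 18.77
tool_pos: [388.0, 253.9, 17.1]
tcp_rot: [179.9, 0.2, 175.1]
ft_force: [0.2, -0.8, 5.7]
finger_gap: 38.6
grip_force: 50.9
```

Emit:
apply_moves(series="0 0 -0.08 0 1; 0 0 -0.11 0 1; 0 0 -0.12 0 1; 0 0 -0.12 0 1; 0 0 -0.12 0 1")

```text
time: 19.18
tool_pos: [386.3, 253.2, 182.7]
tcp_rot: [180.0, 0.0, 175.1]
ft_force: [0.6, -0.4, -0.5]
finger_gap: 38.5
grip_force: 51.0
```

Emit:
apply_moves(series="0 -0.004 0 0.007 1; -0.105 0 0 0 1; -0.105 0 0 0 1; -0.105 0 0 0 1; -0.105 0 0 0 1")

```text
time: 19.6
tool_pos: [513.4, 239.4, 181.0]
tcp_rot: [180.0, 0.1, 174.3]
ft_force: [-0.4, 0.4, -0.4]
finger_gap: 38.5
grip_force: 51.0
```

Emit:
apply_moves(series="-0.105 0 0 0 1; -0.105 0 0 0 1; -0.105 0 0 0 1; -0.1 0 0 0 1; 0 0 0 0 1")

```text
time: 20.02
tool_pos: [639.5, 225.4, 178.5]
tcp_rot: [-179.9, 0.0, 174.2]
ft_force: [0.1, 0.1, -1.8]
finger_gap: 38.4
grip_force: 51.0
```

Emit:
apply_moves(series="0 0 0 0 1; 0 0 0 0 1")

```text
time: 20.18
tool_pos: [635.4, 227.1, 180.1]
tcp_rot: [-180.0, -0.0, 174.3]
ft_force: [0.1, 0.1, -0.9]
finger_gap: 38.7
grip_force: 51.0
```

```bash
python3 - <<'E'
from h import *
d,T=held('yellow')
E
```

```text
[635.4 227.1 180.1] [-180.    -0.   174.3] 20.1833
('yellow', [255, 134], 957, [581.2, 232.2], [89.8, 13.5], 84.3, 31.6)
('yellow', [258, 202], 219, [604.8, 230.8], [12.9, 4.0], 81.6, 191.2)
('yellow', [254, 253], 4721, [632.8, 226.6], [50.9, 30.4], 174.3, 193.0)
```

Emit:
apply_moves(series="0 0 0.11 0 1; 0 0 0.11 0 1; 0 0 0.11 0 1; 0 0 0.09 0 1; 0 0 0.025 0 1")

```text
time: 20.65
tool_pos: [631.3, 226.6, 41.8]
tcp_rot: [-179.8, -0.4, 174.3]
ft_force: [-1.5, -1.0, -2.8]
finger_gap: 38.7
grip_force: 50.9
```

Emit:
apply_moves(series="0 0 0.018 0 1; 0 0 0.013 0 1; 0 0 0 0 1; 0 0 0 0 -0.4; 0 0 0 0 -0.4")

```text
time: 21.07
tool_pos: [637.4, 227.6, 40.3]
tcp_rot: [179.9, 0.2, 174.3]
ft_force: [-0.5, -0.3, 0.4]
finger_gap: 59.2
grip_force: 0.0
```

Emit:
apply_moves(series="0 0 0 0 -0.4; 0 0 -0.04 0 -0.4; 0 0 -0.08 0 -0.4; 0 0 -0.12 0 -0.4; 0 0 -0.13 0 -1")

```text
time: 21.48
tool_pos: [634.4, 226.7, 149.1]
tcp_rot: [-179.9, -0.2, 174.3]
ft_force: [0.3, 0.7, 0.7]
finger_gap: 70.1
grip_force: 0.0
```

Emit:
apply_moves(series="0.04 0 -0.08 0 -1; 0.1 0 -0.08 0 -1; 0.1 0 0 0 -1; 0 0 0 0 -1; 0 0 0 0 -1")

```text
time: 21.9
tool_pos: [563.3, 234.6, 198.4]
tcp_rot: [180.0, 0.1, 174.3]
ft_force: [0.2, 0.3, 0.0]
finger_gap: 85.2
grip_force: 0.0
```

```bash
python3 - <<'E'
from h import *
from bench import snapshot
d,T=wrist()
for b in blobs(d,'yellow',20,56,T,60): print(b)
print(blk(d,T,633,227,44,60,44))
d=snapshot('scene');cv2.imwrite('pics/s2.png',cv2.resize(d['frame'],(800,600)))
for c in('blue','orange','yellow'):
    for b in blobs(d,c,42,60,None,40): print(b)
print(blk(d,None,525,-423,29,45,44))
for n,dd in(('start',dict(np.load('scene0.npz'))),('now',d)):
    P=world(dd);m=(dd['frame'].max(2)<45)&(P[...,2]>20)&(P[...,2]<40);m[:175]=0;m[205:]=0;m[:,:225]=0;m[:,265:]=0
    print(n,'plain',P[m].mean(0).round(1))
E
```

```text
[563.3 234.6 198.4] [1.800e+02 1.000e-01 1.743e+02] 21.9
('yellow', [254, 196], 516, [582.0, 231.9], [89.9, 11.0], 84.3, 31.6)
('yellow', [255, 243], 999, [635.0, 226.4], [51.4, 30.4], 175.1, 50.1)
('yellow', [254, 270], 776, [684.1, 220.9], [91.9, 18.3], 86.4, 31.2)
(array([633.8, 227. ]), array([40. , 59.4]), 173.8, 1572)
('blue', [264, 283], 385, [646.3, -220.2], [55.3, 37.1], 5.7, 51.5)
('orange', [305, 216], 266, [635.2, -8.7], [57.1, 38.3], 4.0, 51.6)
('yellow', [344, 163], 186, [636.9, 226.5], [57.2, 41.6], 174.4, 52.0)
(array([ 528. , -420.6]), array([61.1, 40.6]), 0.8, 646)
start plain [451.    5.5  29.6]
now plain [450.6   5.8  29.8]
```

View pics/s2.png

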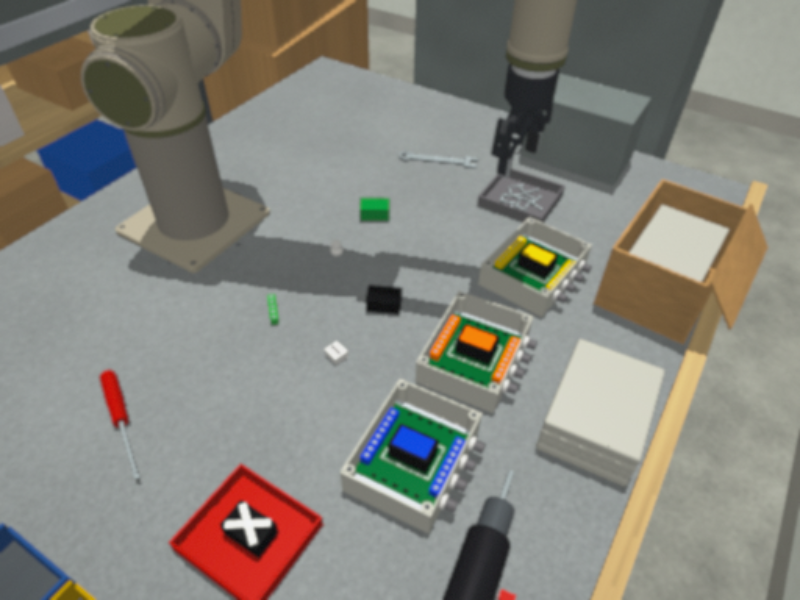

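The failed module lies in the red tray at (248,528). The blue (413,450), orange (478,345) and yellow (538,260) modules sit centred in their boxes. The spare at (384,299) hasn't moved, and the arm is clear of everything.

```bash
python3 -c "
from bench import hand_in
print(hand_in())"
```

```text
the job is handed in; nothing more can be done
None
```

The job is handed in: the failed module is flat in the red tray, the blue, yellow and orange modules are in their matching boxes within about 2 mm of centre, and the spare hasn't moved; `hand_in` returned no verdict.

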